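# Tighten the column clamp screw square with a socket key

### The job

Pick up the socket key that lies on the bench and stand it upright, socket down, on the round cork pad; then take it again by its handle and fit it over the square-headed screw of the column clamp, in line with the leaning screw, before you turn anything. With the key kept square on the screw, turn it clockwise until the screw is fully home against its stop, then put the key back standing upright on the pad and let go. Touch the screw with the key only, and leave everything else on the bench where it is.

Things in the scene. Friction and masses are not known exactly. Their poses are not given: they have to be found in the camera images.
- key_handle (a point): Socket key lying on one flank: straight tool 105 mm long, 34 x 34 mm square section, 0.18 kg, balanced near mid-length: grey square plastic handle 55 mm long, round 22 mm neck, steel square socket 40 mm long. This point: handle's centre, on the key's axis. x runs along the key from socket to handle end (handle end at x +27.5 mm, socket mouth at x -77.5 mm); y, z square to the flanks.
- key_mouth (a point): Centre of the socket's mouth on the key's flat end face (its foot when upright), 77.5 mm from the handle's centre; axes as the key's. The socket is square, 16.6 mm wide, 24 mm deep, its sides parallel to the handle's flanks, with a 3 mm chamfer round the mouth; all four quarter turns are alike.
- key_floor (a point): Centre of the socket's floor, 24 mm inside its mouth, 53.5 mm from the handle's centre; axes as the key's. It meets the top of the screw's head when the key is fully on.
- pad_top (a point): Centre of the top of the round cork pad, 110 mm across and 3 mm thick, fixed on the bench.
- screw_top (a point): Top centre of the clamp screw's steel head, 15 x 15 mm square, 26 mm high (the top 5 mm tapers to 10 x 10), 38 mm out from the leaning face of a fixed aluminium block (120 x 90 mm, 75 high, steel tube along its low side). z points out along the screw axis, leaning 20 degrees from vertical towards the tube; x, y are square to the head's flats and turn with it. Sinks 2 mm per rad, 5 mm in all.
- screw (a joint): Turn of the clamp screw: 0 at the start, growing clockwise seen from above (tightening), 2.6 rad (about 150 degrees) at its stop. Stiff (about 0.12 N m), stays where it is left. The key has about 8 degrees of play on the head.
Not all that is in view belongs to the job. What is meant by the part that bears key_handle is not orange or pink, and is the larger of those in its own colour.

How it is judged:
By the outcome, as a careful person would: the job done as asked, in the order asked, and still so for the second after the job is handed in, with the robot touching nothing.
It also fails if it takes over 72 s, if anything falls off the work surface, if the arm or the gripper's body presses on something with over 40 N, if the wrist force passes 120 N, or if a joint passes its speed limit or range.

### The arm

A 6-joint arm with a two-finger parallel gripper is mounted at the origin on the work surface. World frame = base frame: x ahead of the robot, y to its left, z up, the work surface at z = 0. Lengths are in m, angles in degrees, forces in N, time in s.
With the tool pointing down it reaches from about 0.375 to 0.9 m from the base axis. Payload 3.1 kg.
Tool frame: the origin (TCP) lies at the very end of the fingers, on their centre line; the grasp point (between the pads) lies 19 mm behind it (grasp_offset is the distance from the TCP to the grasp point, in m); z points along the fingers, y is the direction in which the jaws open and shut (so a half turn about z gives the same grasp; the last joint's range is limited). The gripper opens to 87 mm and grips with 3 to 60 N. Pads are 19 mm wide; open, the fingers measure 117 mm over their backs; the gripper's body (75 mm by 190 mm) begins 51 mm behind the grasp point.
Start: joints at [61.793, 30.224, 82.088, -0, 67.689, -10.227], TCP at [0.193, 0.594, 0.223] pointing down, gripper open.
Joint ranges: [-176.69, 176.69], [-43.24, 126.21], [12.49, 139.97], [-82, 262], [0, 151.66], [-163.58, 163.58]. Speed limits (degrees/s): [159.86, 159.86, 180, 180, 180, 180].

### API

Orientations are given as a 3x3 rotation matrix whose columns are the frame's x, y, z axes.
In Python, from rig import * gives the robot as it stands. The module is installed in compiled form; this text tells all that it offers.
- The arm moves only by the tool play_rows, never from a script. Its argument "plan" is a list that holds one entry, the list of rows, each a list of 7 numbers: the shift along the world's x, y, z each as a share of 5 cm, from -1 to 1, then the turn, a rotation vector about the world's x, y, z each as a share of pi rad, from -1 to 1, then the gripper's target within -1 to 1 (fully open at 1, half-way at 0, shut at -1). A call has 1 to 12 rows; each row shifts and turns the commanded pose from where the row before left it; what a row does not reach is not made up. A row lasts 1/10 s, in which the tool goes at most 50 mm and 8.59 degrees, less where a joint would pass 70% of its speed; a pose out of reach is approached as far as the arm can. A call with a number of a shift or a turn outside -1 to 1 is refused whole. A call with a gripper value outside its range is refused whole. The fingers move at their own pace and stop on an object; the grip force is fixed at half the most. Time passes only in rows, so rows that do not move let the fingers close. It gives the time, the measured TCP pose, the force and the opening at its end, in the units of the state.
- read_state(): the state, without advancing time (a new reading comes with each control period).
- capture(name): name is "scene" or "top"; returns the picture (480x640x3 uint8, red, green, blue); there is no depth.
- camera_params(name): a dict with "intrinsics" (3x3 intrinsics, pixels), "k1" (the pictures are not rectified: a ray, as slopes to the right and down, at radius r is drawn at 1 + k1 r^2 times it, then the intrinsics apply), "R" (3x3) and "t" (3): a world point X has camera coordinates R X + t. Camera axes: x right, y down, z forward; pixel columns grow to the right and rows downward; lengths in m; the calibration is good to about 2 mm. A picture is of the moment at which its call begins. camera_params takes no time and is no camera call.
- hand_in(): hands the job in, once; it reports no verdict.
The state is a dict: "time_s": time; "joint_positions": joint angles; "qvel": joint speeds; "tau": joint torques, N m; "position": TCP position; "tcp_rot": TCP orientation; "force": force on the tool from outside, world axes, zero at the start; "moment": the same for the moment, N m; "opening": opening from 0.0 (shut) to 1.0 (fully open).
Only numpy, scipy, OpenCV 4.12 (cv2) and the standard library are available. Lean on these libraries where they do the work, as an engineer would, in place of code of your own. Each camera call takes 0.05 s, during which the arm holds its last target. There are 200 camera calls.

## Working session

There is one attempt and no reset: what is moved stays moved. The work goes in short steps, Python scripts to look and compute and a tool call to move; the robot and the scene stay as the last step left them, time stands still between calls to the robot, and variables do not carry over. Pictures are saved under pics/ and viewed, about 8 in all and at most 12, crops included, and the job is handed in when it is done.

Besides the shell and the picture viewer there is one more tool, called after "Emit:" as a command line: name --argument value ..., lists and objects as JSON in quotes. play_rows: Moves the arm, as the interface text tells. Its arguments: {"type":"object","properties":{"plan":{"type":"array"}},"required":["plan"]}

```bash
mkdir -p pics; python3 - <<'E'
from rig import *
import cv2
for n in("scene","top"):
    im=capture(n); cv2.imwrite(f"pics/{n}0.png",im[:,:,::-1]); p=camera_params(n); print(n,p)
s=read_state();print(s)
E
```

```text
scene {'intrinsics': array([[607.29732194,   0.        , 319.30209623],
       [  0.        , 607.29732194, 237.57501489],
       [  0.        ,   0.        ,   1.        ]]), 'k1': -0.08213440711130911, 'R': array([[-0.32284271,  0.94643307, -0.00608458],
       [ 0.73000123,  0.24491248, -0.63805648],
       [-0.60238757, -0.21043364, -0.76996552]]), 't': array([ 0.13666949, -0.25979842,  1.61652088])}
top {'intrinsics': array([[517.77763886,   0.        , 323.60220591],
       [  0.        , 517.77763886, 234.12688899],
       [  0.        ,   0.        ,   1.        ]]), 'k1': -0.0031420150099031436, 'R': array([[-0.00912363, -0.99988666, -0.01197636],
       [-0.98448941,  0.01108036, -0.17509377],
       [ 0.17520663,  0.01019311, -0.98447892]]), 't': array([0.00156022, 0.43622852, 1.06464921])}
{'time_s': 0.1, 'joint_positions': array([ 6.17931143e+01,  3.02747577e+01,  8.21501008e+01, -7.12902703e-04,
        6.76897304e+01, -1.02283592e+01]), 'qvel': array([-0.05681037, -0.13324197, -0.19699677, -0.03583961, -0.01856233,
        0.04617634]), 'tau': array([-1.10639000e-04, -4.40988922e+01, -1.77150750e+01,  6.35082624e-02,
        5.33856370e-02, -5.20369360e-05]), 'position': array([0.1925763 , 0.59388499, 0.22165164]), 'tcp_rot': array([[-9.51173565e-01,  3.08655107e-01, -9.35147151e-04],
       [ 3.08656332e-01,  9.51171984e-01, -1.76789289e-03],
       [ 3.43816603e-04, -1.97021207e-03, -9.99998000e-01]]), 'force': array([0.28060724, 0.04637765, 0.03765099]), 'moment': array([-0.00043931,  0.05089816, -0.02296162]), 'opening': 1.0014493419383999}
```

View pics/scene0.png

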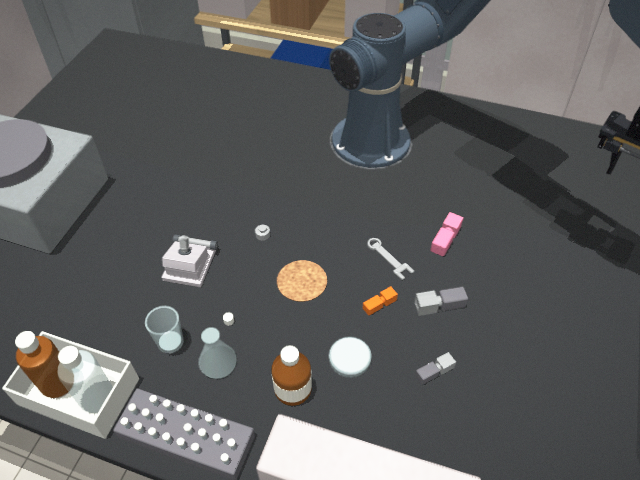

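View pics/top0.png

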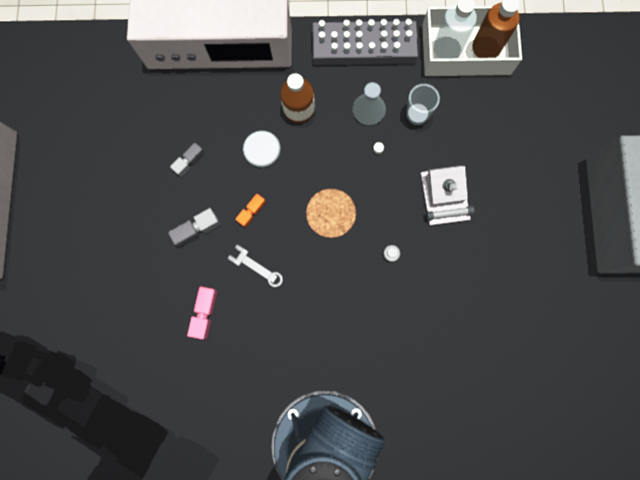

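The scene view shows the candidates for the key: large grey at scene (441,300) / top (193,227), small grey at scene (436,368) / top (187,159), orange at top (250,210) and pink at top (202,313). The large grey one fits, being neither orange nor pink and the larger of its colour. The pad is at top (331,213) and the clamp at top (447,193). I'll confirm this in an enlarged crop.

```bash
python3 - <<'E'
import cv2,numpy as np
s=cv2.imread("pics/scene0.png");t=cv2.imread("pics/top0.png")
c=lambda im,x,y,w,h:cv2.resize(im[y:y+h,x:x+w],(400,300),interpolation=cv2.INTER_CUBIC)
m=np.vstack([np.hstack([c(t,155,195,80,60),c(s,400,270,80,60)]),np.hstack([c(t,410,160,80,60),c(s,150,230,80,60)])])
cv2.imwrite("pics/crop0.png",m)
E
```

```text
(no output)
```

View pics/crop0.png

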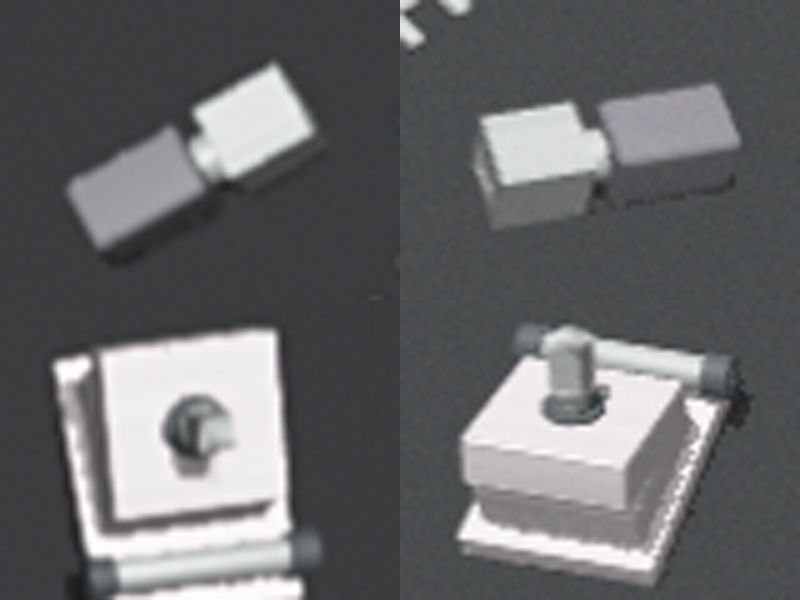

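The crop confirms it: grey handle at top (183,233), light socket with its open end toward upper right, mouth near top (214,214), and the clamp screw near top (452,186). Next I'll locate the key, pad and tube, and take a finer view of the screw head.

```bash
cat > h.py <<'E'
import numpy as np,cv2
from scipy.optimize import least_squares
from rig import *
P={n:camera_params(n) for n in("scene","top")}
def proj(n,X):
    p=P[n];c=np.atleast_2d(X)@p["R"].T+p["t"];s=c[:,:2]/c[:,2:]
    s=s*(1+p["k1"]*(s**2).sum(1,keepdims=True));K=p["intrinsics"]
    return s*[K[0,0],K[1,1]]+K[:2,2]
def tri(obs,x0=(.5,0,.05)): # obs {cam:px}
    r=least_squares(lambda X:np.concatenate([proj(n,X)[0]-u for n,u in obs.items()]),x0);return r.x,r.fun
def onz(n,u,z):
    return np.r_[least_squares(lambda a:proj(n,np.r_[a,z])[0]-u,(.5,0)).x,z]
def avg(n,k=4): return np.mean([capture(n).astype(float) for _ in range(k)],0)[:,:,::-1]
def lean(a,t=20):
    """axes of tool/key: z out of the screw, leaning t deg towards azimuth a(deg)"""
    a,t=np.radians([a,t]);return np.array([np.sin(t)*np.cos(a),np.sin(t)*np.sin(a),np.cos(t)])
E
python3 - <<'E'
from h import *
A={n:avg(n) for n in P}
np.savez("pics/avg.npz",**A)
C=np.array
T=lambda x,y:C([155+x/5-.4,195+y/5-.4]);S=lambda x,y:C([400+(x-400)/5-.4,270+y/5-.4])
# key corners, local x (from handle centre), y sign; z=.034
top=[T(68,190),T(175,127),T(98,250),T(192,107),T(275,63),T(318,128),T(235,183)]
loc=[(.0275,1),(-.0275,1),(.0275,-1),(-.0375,1),(-.0775,1),(-.0775,-1),(-.0375,-1)]
sc=[S(480,115),S(575,102),S(497,185),S(600,100),S(716,85),S(740,145),S(620,165)]
def pts(v,l,sg,z=.034):
    x,y,a=v;e=C([np.cos(a),np.sin(a)]);f=C([-e[1],e[0]])
    return C([np.r_[C([x,y])+lx*e+sg*.017*ly*f,z] for lx,ly in l])
sl=[(-.0775,-1),(-.0375,-1),(-.0775,1),(-.0275,-1),(.0275,-1),(.0275,1),(-.0275,1)]
h0=onz("top",T(135,190),.034);m0=onz("top",T(297,95),.034);a0=np.arctan2(*(h0-m0)[1::-1])
for s1 in(1,-1):
  for s2 in(1,-1):
    f=lambda v:np.r_[(proj("top",pts(v,loc,s1))-top).ravel(),(proj("scene",pts(v,sl,s2))-sc).ravel()]
    r=least_squares(f,[*h0[:2],a0],loss="soft_l1");
    if r.cost<60: print("key",r.x[:2],np.degrees(r.x[2]),r.cost,np.abs(f(r.x)).max())
# pad by colour
for n in P:
    im=A[n].astype(np.uint8);hsv=cv2.cvtColor(im,cv2.COLOR_BGR2HSV)
    m=cv2.inRange(hsv,(5,80,120),(22,220,255));cs=cv2.findContours(m,0,2)[0]
    cs=[c for c in cs if cv2.contourArea(c)>800]
    for c in cs:
        u=cv2.fitEllipse(c);print("pad",n,u,onz(n,C(u[0]),.003))
# tube ends
t1={"top":C([410+97/5-.4,160+277/5-.4]),"scene":C([150+318/5-.4,230+75/5-.4])}
t2={"top":C([410+305/5-.4,160+249/5-.4]),"scene":C([150+125/5-.4,230+38/5-.4])}
for a,b in((t1,t2),(t1,{k:t2[k] for k in t2})):
    pass
for a in(t1["top"],t2["top"]):
  for b in(t1["scene"],t2["scene"]):
    print("tube",tri({"top":a,"scene":b}))
print("screw",tri({"top":C([410+217/5,160+134/5]),"scene":C([150+172/5,230+33/5])}))
c=lambda im,x,y:cv2.resize(im[y:y+26,x:x+26].clip(0,255).astype(np.uint8),(400,400),interpolation=cv2.INTER_LANCZOS4)
cv2.imwrite("pics/screw.png",np.hstack([c(A["top"],438,173),c(A["scene"],171,230)]))
E
```

```text
key [0.44501294 0.30187754] 119.45171369063415 6.715897596740824 1.6477070404537244
pad scene ((301.42572021484375, 280.3039245605469), (40.27521896362305, 50.073631286621094), 86.65801239013672) [ 0.49189612 -0.01771718  0.003     ]
pad scene ((289.29144287109375, 22.27881622314453), (37.82659912109375, 163.24429321289062), 93.51823425292969) [-0.47992825 -0.41314438  0.003     ]
pad top ((330.60247802734375, 212.67250061035156), (48.571510314941406, 49.23545837402344), 98.05645751953125) [ 0.49065541 -0.01846811  0.003     ]
tube (array([ 0.47809265, -0.23173654,  0.0260406 ]), array([ 0.22930531, -0.08398582,  0.25164544,  0.044448  ]))
tube (array([ 0.49031997, -0.26943322,  0.03737262]), array([18.56476954, -6.97357795, 20.50565149,  4.09943547]))
tube (array([ 0.47647713, -0.28421931,  0.0181516 ]), array([-17.88147256,   6.73322567, -19.85137699,  -4.01549354]))
tube (array([ 0.48890327, -0.32186125,  0.02951607]), array([ 0.506769  , -0.19559903,  0.56647921,  0.12775555]))
screw (array([ 0.52250486, -0.27038765,  0.09041642]), array([-0.40131741,  0.15320607, -0.44333558, -0.09533969]))
```

View pics/screw.png

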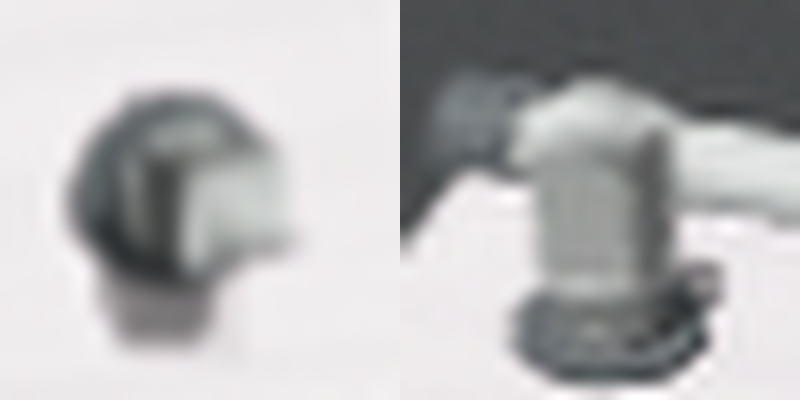

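The screw head shows in the left panel as near-square to the image at about top (453,187), and in the right panel as two flanks with the near edge at scene x≈185.6. I'll fit a rendered head model to both views to get its position and yaw.

```bash
cat > fit.py <<'E'
from h import *
from scipy.optimize import minimize
d=np.load("pics/avg.npz");G={n:d[n].mean(2) for n in P}
def head(top,az,yaw,t=20):
    z=lean(az,t); x=np.array([np.cos(yaw),np.sin(yaw),0]);x-=z*(x@z);x/=np.linalg.norm(x);y=np.cross(z,x)
    sq=lambda h,s:[top+z*h+x*a*s+y*b*s for a,b in((1,1),(-1,1),(-1,-1),(1,-1))]
    A,B,Cc=sq(0,.005),sq(-.005,.0075),sq(-.026,.0075)
    F=[A]
    for i in range(4):
        j=(i+1)%4;F+= [[A[i],A[j],B[j],B[i]],[B[i],B[j],Cc[j],Cc[i]]]
    th=np.linspace(0,2*np.pi,24,endpoint=False)
    col=[[top-z*h+.0125*(x*np.cos(t_)+y*np.sin(t_)) for t_ in th] for h in(.026,.030)]
    return col,F
U=8
ROI={"top":(441,177,459,191),"scene":(178,234,190,254)}
def cost(v,az=186.8,ret=False):
    top=v[:3];tot=0
    for n,(x0,y0,x1,y1) in ROI.items():
        off=v[4:6] if n=="scene" else 0
        L=np.zeros(((y1-y0)*U,(x1-x0)*U),np.uint8)
        q=lambda f:np.round(((proj(n,np.array(f))+off-[x0,y0]+.5)*U-.5)*16).astype(np.int32)
        if n=="scene":
            c=proj(n,top)[0]+off; 
            L[:]=20; L[:, int((c[0]-x0+.5)*U):]=21; L[:max(0,int((238-y0)*U))]=22
        col,F=head(top,az,v[3])
        for f in col[::-1]: cv2.fillConvexPoly(L,cv2.convexHull(q(f)),9,shift=4)
        cen=-P[n]["R"].T@P[n]["t"];hc=top-lean(az)*.013
        for k,f in enumerate(F):
            f=np.array(f);nn=np.cross(f[1]-f[0],f[2]-f[0]);nn*=np.sign(nn@(f.mean(0)-hc))
            if nn@(cen-f.mean(0))>0: cv2.fillConvexPoly(L,q(f),10+k,shift=4)
        ls=np.unique(L)
        M=np.stack([cv2.GaussianBlur((L==l).astype(float),(0,0),.5*U).reshape(y1-y0,U,x1-x0,U).mean((1,3)).ravel() for l in ls],1)
        b=G[n][y0:y1,x0:x1].ravel()
        W=np.linalg.solve(M.T@M+.01*np.eye(len(ls)),M.T@b+.01*b.mean());r=(M@W-b)/15
        tot+=np.sum(2*(np.sqrt(1+r*r/2)-1)*2) 
        if ret: print(n,dict(zip(ls,W.round())),np.std(r)*15)
    return tot+np.sum((np.array(v[4:6])/1.)**2)*2
if __name__=="__main__":
    for az in(184,187,190):
      res=[]
      for yd in range(-45,45,6):
        best=min((minimize(cost,[.5225,-.2704,z,np.radians(yd),0,0],args=(az,),method="Nelder-Mead",options=dict(initial_simplex=np.array([.5225,-.2704,z,np.radians(yd),0,0])+np.vstack([np.zeros(6),np.diag([.003,.003,.004,.08,.8,.8])]),maxiter=250)) for z in(.088,.094)),key=lambda r:r.fun)
        res.append((best.fun,best.x))
      res.sort(key=lambda r:r[0])
      for f,x in res[:4]: print(az,round(f,2),x[:3].round(4),np.degrees(x[3]).round(1),x[4:].round(2))
    cost(res[0][1],190,True)
E
time python3 fit.py
```

```text
Still running in the background as job /tmp/bash_jobs.1000/affe855a125d (pid 543). You'll get a notice when it ends.
```

```bash
J=/tmp/bash_jobs.1000/affe855a125d; cat $J/stdout; kill -- -$(cat $J/pid); nproc
sed -i 's/^U=8/U=4/; s/(184,187,190)/(187,)/; s/maxiter=250/maxiter=160/; s/z in(.088,.094)/z in(.091,)/; s/range(-45,45,6)/range(-40,45,10)/; s/,190,True/,187,True/' fit.py
export OMP_NUM_THREADS=1 OPENBLAS_NUM_THREADS=1; time timeout 300 python3 fit.py
```

```text
4
187 753.7 [ 0.5254 -0.2696  0.0868] 14.8 [-0.44  0.85]
187 798.94 [ 0.5245 -0.2683  0.09  ] 1.1 [-0.98  0.47]
187 802.98 [ 0.525  -0.2684  0.0898] 9.4 [-0.79  0.39]
187 837.85 [ 0.5248 -0.2683  0.09  ] -9.7 [-0.83  0.55]
top {np.uint8(0): np.float64(232.0), np.uint8(9): np.float64(84.0), np.uint8(10): np.float64(202.0), np.uint8(11): np.float64(97.0), np.uint8(12): np.float64(76.0), np.uint8(13): np.float64(123.0), np.uint8(15): np.float64(177.0), np.uint8(17): np.float64(114.0), np.uint8(18): np.float64(144.0)} 16.48109951034507
scene {np.uint8(9): np.float64(93.0), np.uint8(10): np.float64(150.0), np.uint8(11): np.float64(73.0), np.uint8(12): np.float64(77.0), np.uint8(15): np.float64(71.0), np.uint8(17): np.float64(155.0), np.uint8(18): np.float64(146.0), np.uint8(20): np.float64(214.0), np.uint8(21): np.float64(204.0), np.uint8(22): np.float64(127.0)} 28.867424720349266
real	0m32.269s
user	0m31.318s
sys	0m0.393s
```

```bash
sed -i '/^if __name__/,$d' fit.py
sed -i 's/"scene":(178,234,190,254)/"scene":(179,234,190,252)/; s|r=(M@W-b)/15|r=(M@W-b)/15*w|; s|b=G\[n\]\[y0:y1,x0:x1\].ravel()|b=G[n][y0:y1,x0:x1].ravel();w=np.ones((y1-y0,x1-x0));w[3:7]*=(n=="top");w=w.ravel()|; s|W=np.linalg.solve.*;r=|W=np.linalg.solve((M*w[:,None]).T@M+.01*np.eye(len(ls)),(M*w[:,None]).T@b+.01*b.mean());r=|' fit.py
cat >> fit.py <<'E'
def run(yd):
    y=np.radians(yd);best=None
    for s in range(4):
        g=lambda p:cost(np.r_[p[:3],y,p[3:]],187)
        p0=np.array([.5245,-.269,.0885,0,.3]) if s<1 else best.x+np.random.default_rng(s).normal(0,[.0006,.0006,.001,.2,.2])
        sp=p0+np.vstack([np.zeros(5),np.diag([.002,.002,.003,.7,.7])*(1 if s%2==0 else -1)])
        r=minimize(g,p0,method="Nelder-Mead",options=dict(initial_simplex=sp,maxiter=140))
        if best is None or r.fun<best.fun: best=r
    return yd,best.fun,best.x
if __name__=="__main__":
    from multiprocessing import Pool
    for yd,f,x in Pool(4).map(run,range(-28,45,4)): print(yd,round(f,1),x.round(4))
E
export OMP_NUM_THREADS=1 OPENBLAS_NUM_THREADS=1; time timeout 500 python3 fit.py
```

```text
-28 569.0 [ 0.5244 -0.2689  0.0901 -0.8173  0.1159]
-24 557.0 [ 0.5247 -0.2687  0.0896 -0.71   -0.0307]
-20 536.3 [ 0.5238 -0.2683  0.0917 -0.9352  0.7297]
-16 513.6 [ 0.5245 -0.2686  0.0908 -0.717   0.3851]
-12 494.6 [ 0.5243 -0.2686  0.0918 -0.6945  0.9597]
-8 460.3 [ 0.5245 -0.2687  0.0907 -0.6869  0.317 ]
-4 443.0 [ 0.5245 -0.2688  0.0906 -0.6551  0.3853]
0 421.8 [ 0.5246 -0.2687  0.091  -0.7738  0.2297]
4 412.0 [ 0.5244 -0.2687  0.0908 -0.9042  0.4788]
8 412.6 [ 0.5249 -0.269   0.0895 -0.9158 -0.1379]
12 422.3 [ 0.524  -0.2686  0.0915 -1.2655  0.5889]
16 431.2 [ 0.5245 -0.2685  0.091  -1.389  -0.0663]
20 453.6 [ 0.5239 -0.2686  0.0918 -1.6044  0.2807]
24 471.4 [ 0.5237 -0.2684  0.0926 -1.859   0.4781]
28 498.6 [ 0.5235 -0.2681  0.0934 -2.3187  0.6918]
32 486.6 [ 0.5236 -0.2683  0.0936 -2.5025  0.5252]
36 501.7 [ 0.5239 -0.2686  0.0918 -2.5625 -0.1159]
40 506.0 [ 0.5232 -0.268   0.0942 -2.9338  0.8515]
44 523.2 [ 0.5239 -0.2684  0.0921 -2.9089  0.0096]
real	1m3.356s
user	3m26.047s
sys	0m0.439s
```

The yaw minimum is clear at about 6°, which is square with the block. That puts the screw top at about (0.5246, -0.2688, 0.0905), leaning toward azimuth ≈187°. Next I'll plan the grasp with the tool tilted 40° in the key's plane, so the wrist stays high once the key is upright.

```bash
cat >> h.py <<'E'
from scipy.spatial.transform import Rotation as Ro
az=lambda d:np.array([np.cos(np.radians(d)),np.sin(np.radians(d)),0])
def tool(y,z): return np.stack([np.cross(y,z),y,z],1)
def delta(p,R,n=None,frm=None):
    """rows from measured (or given) pose to (p,R): per-row shift and turn in the units of the moves"""
    if frm is None: s=read_state();frm=(s["position"],s["tcp_rot"])
    d=p-frm[0];w=Ro.from_matrix(R@frm[1].T).as_rotvec()
    m=max(np.ceil(np.linalg.norm(d)/.045),np.ceil(np.degrees(np.linalg.norm(w))/8.3),1)
    n=n or int(m);print("n",n,"min",m,"shift",(d/.05/n).round(4),"turn",(w/np.pi/n).round(5),"total",d.round(4),np.degrees(w).round(2))
    return p,R
c,s_=np.cos(np.radians(40)),np.sin(np.radians(40))
KA=119.45
u=az(KA);z1=-c*np.array([0,0,1])-s_*u;R1=tool(az(KA-90),z1)
G1=np.array([.445,.302,.025]);T1=G1+.019*z1
# upright: key axis up, tool along az KA then yawed to key yaw YA
def up(YA): return tool(az(YA-90),c*az(YA)-s_*np.array([0,0,1]))
PAD=np.array([.4913,-.018,.003])
E
python3 - <<'E'
from h import *
a=delta(T1-.08*z1,R1);delta(T1,R1,frm=a);print(T1,z1)
E
```

```text
n 9 min 9.0 shift [ 0.5175 -0.574  -0.335 ] turn [-0.01598 -0.01955 -0.02518] total [ 0.2329 -0.2583 -0.1507] [-25.88 -31.68 -40.79]
n 2 min 2.0 shift [ 0.2528 -0.4478 -0.6128] turn [0. 0. 0.] total [ 0.0253 -0.0448 -0.0613] [0. 0. 0.]
[0.45100467 0.29136513 0.01044516] [ 0.31603543 -0.55972986 -0.76604444]
```

Emit:
play_rows --plan '[[[0.466,-0.517,-0.301,-0.0144,-0.0176,-0.0227,1],[0.466,-0.517,-0.301,-0.0144,-0.0176,-0.0227,1],[0.466,-0.517,-0.301,-0.0144,-0.0176,-0.0227,1],[0.466,-0.517,-0.301,-0.0144,-0.0176,-0.0227,1],[0.466,-0.517,-0.301,-0.0144,-0.0176,-0.0227,1],[0.466,-0.517,-0.301,-0.0144,-0.0176,-0.0227,1],[0.466,-0.517,-0.301,-0.0144,-0.0176,-0.0227,1],[0.466,-0.517,-0.301,-0.0144,-0.0176,-0.0227,1],[0.466,-0.517,-0.301,-0.0144,-0.0176,-0.0227,1],[0.466,-0.517,-0.301,-0.0144,-0.0176,-0.0227,1],[0,0,0,0,0,0,1],[0,0,0,0,0,0,1]]]'

```text
time_s: 1.7
position: [0.4259, 0.3358, 0.0714]
tcp_rot: [[-0.376, 0.872, 0.314], [0.668, 0.49, -0.561], [-0.643, -0.001, -0.766]]
force: [-0.0, 0.5, -0.2]
opening: 1.0
```

```bash
python3 - <<'E'
from h import *
delta(T1,R1,n=5);s=read_state();print(s["joint_positions"].round(1),s["force"].round(1))
E
```

```text
n 5 min 2.0 shift [ 0.1004 -0.1777 -0.2439] turn [ 2.0e-05 -8.0e-05  1.2e-04] total [ 0.0251 -0.0444 -0.061 ] [ 0.02 -0.07  0.11]
[ 46.4  46.7  92.9 -43.8  62.5  45.6] [-0.   0.5 -0.2]
```

Emit:
play_rows --plan '[[[0.1,-0.178,-0.244,0,0,0,1],[0.1,-0.178,-0.244,0,0,0,1],[0.1,-0.178,-0.244,0,0,0,1],[0.1,-0.178,-0.244,0,0,0,1],[0.1,-0.178,-0.244,0,0,0,1],[0,0,0,0,0,0,1],[0,0,0,0,0,0,-1],[0,0,0,0,0,0,-1],[0,0,0,0,0,0,-1],[0,0,0,0,0,0,-1],[0,0,0,0,0,0,-1],[0,0,0,0,0,0,-1]]]'

```text
time_s: 2.9
position: [0.4509, 0.2917, 0.0113]
tcp_rot: [[-0.376, 0.871, 0.316], [0.667, 0.491, -0.56], [-0.643, 0.001, -0.766]]
force: [-0.5, 0.3, -0.5]
opening: 0.539
```

```bash
python3 - <<'E'
from h import *
R2=up(KA)
s=read_state();print(s["force"].round(1),s["opening"],s["position"])
p,R=s["position"],s["tcp_rot"]
L=p+[0,0,.06];delta(L,R)
# upright pose: grasp point at L-grasp, raised to .16
g=p-.019*R[:,2];g2=g+[0,0,.16]
P2=g2+.019*R2[:,2];delta(P2,R2,frm=(L,R))
# to above pad, yaw -> key az 90
off=R1.T@(np.array([.445,.302,.017])-g);print("handle centre in tool",off)
R3=up(90);P3=PAD+[0,0,.0775+.06]-R3@off;delta(P3,R3,frm=(P2,R2))
E
```

```text
[-0.5  0.3 -0.5] 0.5391938428083407 [0.45090438 0.29172616 0.01125315]
n 2 min 2.0 shift [0.  0.  0.6] turn [0. 0. 0.] total [0.   0.   0.06] [0. 0. 0.]
n 11 min 11.0 shift [-0.0239  0.0424  0.1861] turn [3.959e-02 2.235e-02 3.000e-05] total [-0.0132  0.0233  0.1023] [7.839e+01 4.425e+01 6.000e-02]
handle centre in tool [ 5.37730244e-03 -9.21631131e-05  6.98108521e-03]
n 8 min 8.0 shift [ 0.1341 -0.8546 -0.0818] turn [-0.       0.      -0.02045] total [ 0.0536 -0.3418 -0.0327] [ -0.     0.   -29.45]
```

Emit:
play_rows --plan '[[[0,0,0,0,0,0,-1],[0,0,0,0,0,0,-1],[0,0,0,0,0,0,-1]]]'

```text
time_s: 3.2
position: [0.4509, 0.2916, 0.0111]
tcp_rot: [[-0.376, 0.871, 0.316], [0.667, 0.491, -0.56], [-0.643, 0.0, -0.766]]
force: [0.5, 0.1, 0.7]
opening: 0.392
```

Emit:
play_rows --plan '[[[0,0,0,0,0,0,-1],[0,0,0,0,0,0,-1],[0,0,0.2,0,0,0,-1],[0,0,0.3,0,0,0,-1],[0,0,0.4,0,0,0,-1],[0,0,0.4,0,0,0,-1],[0,0,0,0,0,0,-1]]]'

```text
time_s: 3.9
position: [0.4522, 0.2925, 0.0792]
tcp_rot: [[-0.373, 0.871, 0.319], [0.669, 0.491, -0.558], [-0.642, 0.006, -0.766]]
force: [0.2, 0.4, -1.1]
opening: 0.387
```

Emit:
play_rows --plan '[[[-0.024,0.042,0.186,0.0363,0.0205,0,-1],[-0.024,0.042,0.186,0.0363,0.0205,0,-1],[-0.024,0.042,0.186,0.0363,0.0205,0,-1],[-0.024,0.042,0.186,0.0363,0.0205,0,-1],[-0.024,0.042,0.186,0.0363,0.0205,0,-1],[-0.024,0.042,0.186,0.0363,0.0205,0,-1],[-0.024,0.042,0.186,0.0363,0.0205,0,-1],[-0.024,0.042,0.186,0.0363,0.0205,0,-1],[-0.024,0.042,0.186,0.0363,0.0205,0,-1],[-0.024,0.042,0.186,0.0363,0.0205,0,-1],[-0.024,0.042,0.186,0.0363,0.0205,0,-1],[0,0,0,0.0363,0.0205,0,-1]]]'

```text
time_s: 5.1
position: [0.4385, 0.3141, 0.1796]
tcp_rot: [[-0.316, 0.871, -0.376], [0.557, 0.491, 0.67], [0.768, 0.002, -0.64]]
force: [-0.2, -0.2, -2.1]
opening: 0.392
```

```bash
cat >> h.py <<'E'
OFF=np.array([.0054,0,.007]) # handle centre from grasp point, tool axes (first grasp)
E
python3 - <<'E'
from h import *
s=read_state();print(s["position"],s["tcp_rot"].round(3),s["force"].round(1),s["opening"],s["joint_positions"].round(1))
delta(s["position"],up(KA))
R3=up(90);P3=PAD+[0,0,.0775+.06]-R3@(OFF-[0,0,.019]);delta(P3,R3,n=12)
E
```

```text
[0.43854154 0.31412954 0.17957404] [[-0.316  0.871 -0.376]
 [ 0.557  0.491  0.67 ]
 [ 0.768  0.002 -0.64 ]] [-0.2 -0.2 -2.1] 0.3923820793994568 [ -0.1  38.2  97.9  43.   78.5 -52.1]
n 1 min 1.0 shift [0. 0. 0.] turn [-0.00122  0.       0.00012] total [0. 0. 0.] [-0.22  0.    0.02]
n 12 min 8.0 shift [ 0.0879 -0.544  -0.0849] turn [-1.000e-04  3.000e-05 -1.362e-02] total [ 0.0528 -0.3264 -0.0509] [ -0.22   0.06 -29.43]
```

Emit:
play_rows --plan '[[[0.088,-0.544,-0.085,0,0,-0.0136,-1],[0.088,-0.544,-0.085,0,0,-0.0136,-1],[0.088,-0.544,-0.085,0,0,-0.0136,-1],[0.088,-0.544,-0.085,0,0,-0.0136,-1],[0.088,-0.544,-0.085,0,0,-0.0136,-1],[0.088,-0.544,-0.085,0,0,-0.0136,-1],[0.088,-0.544,-0.085,0,0,-0.0136,-1],[0.088,-0.544,-0.085,0,0,-0.0136,-1],[0.088,-0.544,-0.085,0,0,-0.0136,-1],[0.088,-0.544,-0.085,0,0,-0.0136,-1],[0.088,-0.544,-0.085,0,0,-0.0136,-1],[0.088,-0.544,-0.085,0,0,-0.0136,-1]]]'

```text
time_s: 6.3
position: [0.4903, -0.0133, 0.1267]
tcp_rot: [[0.002, 1.0, -0.001], [0.643, -0.0, 0.765], [0.765, -0.002, -0.643]]
force: [-0.0, -0.6, -1.5]
opening: 0.388
```

Emit:
play_rows --plan '[[[0,0,0,0,0,0,-1],[0,0,0,0,0,0,-1]]]'

```text
time_s: 6.5
position: [0.4902, -0.0123, 0.1271]
tcp_rot: [[0.001, 1.0, -0.002], [0.642, 0.001, 0.766], [0.766, -0.002, -0.642]]
force: [-0.8, 1.0, -2.2]
opening: 0.388
```

```bash
python3 - <<'E'
from h import *
s=read_state();print(s["position"],s["force"].round(1),s["opening"],s["joint_positions"].round(1))
R3=up(90);P3=PAD+[0,0,.0775+.004]-R3@(OFF-[0,0,.019]);delta(P3,R3)
A,B=capture("scene"),capture("top")
h=s["position"]+s["tcp_rot"]@(OFF-[0,0,.019]);ax=s["tcp_rot"]@R3.T@[0,0,1.]
for n,im in(("scene",A),("top",B)):
    for k,x in(("mouth",-.0775),("end",.0275)): print(n,k,proj(n,h+ax*x)[0].round(1))
c=lambda im,n:(lambda q:cv2.resize(im[q[1]-60:q[1]+60,q[0]-50:q[0]+50,::-1],(400,480),interpolation=cv2.INTER_CUBIC))(proj(n,h)[0].astype(int))
cv2.imwrite("pics/up1.png",np.hstack([c(A,"scene"),c(B,"top")]))
E
```

```text
[ 0.49019662 -0.01232933  0.12709558] [-0.8  1.  -2.2] 0.38798138110736036 [-38.3  42.6 101.1  38.1  76.3 -61.4]
n 2 min 2.0 shift [ 1.100e-02  5.000e-04 -5.445e-01] turn [-7.0e-05 -3.2e-04 -1.0e-04] total [ 0.0011  0.0001 -0.0544] [-0.02 -0.11 -0.03]
scene mouth [300.8 263.4]
scene end [299.1 231.2]
top mouth [330.4 207. ]
top end [330.5 194.3]
```

View pics/up1.png

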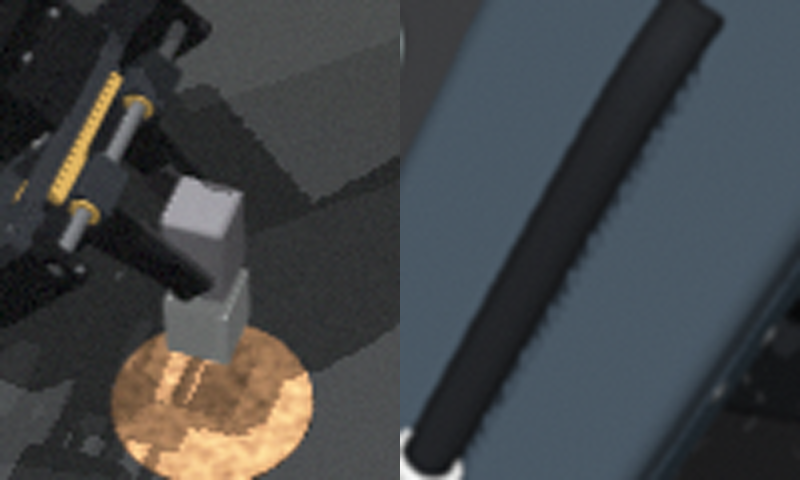

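The key is held upright over the pad, with its mouth at about scene (301,264), where the calculation puts it. Now I'll lower it.

Emit:
play_rows --plan '[[[0.01,0,-0.22,0,0,0,-1],[0,0,-0.22,0,0,0,-1],[0,0,-0.22,0,0,0,-1],[0,0,-0.22,0,0,0,-1],[0,0,-0.16,0,0,0,-1],[0,0,-0.04,0,0,0,-1],[0,0,0,0,0,0,-1]]]'

```text
time_s: 7.3
position: [0.4909, -0.0117, 0.0729]
tcp_rot: [[0.001, 1.0, -0.002], [0.642, 0.001, 0.767], [0.767, -0.002, -0.642]]
force: [-0.6, -0.2, -1.7]
opening: 0.384
```

Emit:
play_rows --plan '[[[0,0,-0.02,0,0,0,-1],[0,0,-0.02,0,0,0,-1],[0,0,0,0,0,0,-1]]]'

```text
time_s: 7.6
position: [0.4911, -0.0119, 0.0715]
tcp_rot: [[-0.0, 1.0, -0.001], [0.643, 0.001, 0.766], [0.766, -0.001, -0.643]]
force: [0.1, 0.1, -3.0]
opening: 0.388
```

```bash
python3 - <<'E'
from h import *
s=read_state();print(s["position"],s["force"].round(1),s["moment"].round(2));h=s["position"]+s["tcp_rot"]@(OFF-[0,0,.019]);print(h-[0,0,.0775])
E
```

```text
[ 0.49109869 -0.01194041  0.0715331 ] [ 0.1  0.1 -3. ] [-0.77  0.03 -0.01]
[ 0.49111494 -0.0176622   0.00588303]
```

Emit:
play_rows --plan '[[[0,0,-0.02,0,0,0,-1],[0,0,-0.02,0,0,0,-1],[0,0,0,0,0,0,-1]]]'

```text
time_s: 7.9
position: [0.491, -0.0118, 0.0693]
tcp_rot: [[0.0, 1.0, -0.002], [0.643, 0.001, 0.766], [0.766, -0.001, -0.643]]
force: [0.2, 0.4, -2.5]
opening: 0.387
```

Emit:
play_rows --plan '[[[0,0,-0.02,0,0,0,-1],[0,0,0,0,0,0,-1]]]'

```text
time_s: 8.1
position: [0.4909, -0.0118, 0.0683]
tcp_rot: [[0.0, 1.0, -0.002], [0.642, 0.001, 0.766], [0.766, -0.001, -0.642]]
force: [0.3, -0.2, -2.1]
opening: 0.389
```

Emit:
play_rows --plan '[[[0,0,-0.01,0,0,0,-1],[0,0,0,0,0,0,-1]]]'

```text
time_s: 8.3
position: [0.491, -0.0118, 0.0678]
tcp_rot: [[0.0, 1.0, -0.002], [0.642, 0.001, 0.766], [0.766, -0.001, -0.642]]
force: [-0.0, -0.5, -1.7]
opening: 0.385
```

Emit:
play_rows --plan '[[[0,0,-0.01,0,0,0,-1],[0,0,-0.01,0,0,0,-1],[0,0,0,0,0,0,-1]]]'

```text
time_s: 8.6
position: [0.491, -0.0118, 0.0673]
tcp_rot: [[0.0, 1.0, -0.002], [0.642, 0.001, 0.767], [0.767, -0.001, -0.642]]
force: [0.2, -0.5, 2.2]
opening: 0.391
```

Emit:
play_rows --plan '[[[0,0,-0.01,0,0,0,-1],[0,0,-0.01,0,0,0,-1],[0,0,0,0,0,0,-1]]]'

```text
time_s: 8.9
position: [0.491, -0.0118, 0.0673]
tcp_rot: [[-0.0, 1.0, -0.001], [0.641, 0.001, 0.768], [0.768, -0.001, -0.641]]
force: [-1.4, -2.5, 9.0]
opening: 0.385
```

Emit:
play_rows --plan '[[[0,0,0,0,0,0,0.2],[0,0,0,0,0,0,0.2],[0,0,0,0,0,0,0.2],[0,0,0,0,0,0,0.2],[0,0,0,0,0,0,0.2],[0,-0.08,0.064,0,0,0,0.2],[0,-0.15,0.128,0,0,0,0.2],[0,-0.3,0.257,0,0,0,0.2],[0,-0.5,0.42,0,0,0,0.4],[0,-0.5,0.42,0,0,0,0.6],[0,0,0,0,0,0,0.6]]]'

```text
time_s: 10.0
position: [0.4933, -0.0931, 0.1321]
tcp_rot: [[-0.002, 1.0, 0.005], [0.647, -0.002, 0.762], [0.762, 0.005, -0.647]]
force: [-0.3, 0.4, -0.0]
opening: 0.766
```

```bash
python3 - <<'E'
from h import *
s=read_state();print(s["position"],s["force"].round(1),s["opening"],s["joint_positions"].round(1))
A=capture("scene")
h=np.array([.491,-.0176,.0805])
for x in(-.0775,.0275): print(proj("scene",h+[0,0,x]))
for n in("scene",): cv2.imwrite("pics/up2.png",cv2.resize(A[210:310,250:350,::-1],(600,600),interpolation=cv2.INTER_CUBIC))
# next: tool down, y az 0, above key
R4=tool(az(0),np.array([0,0,-1.]))
a=delta(np.array([.491,-.0176,.19]),R4);delta(h+[0,0,.003-.019],R4,frm=a)
E
```

```text
[ 0.49327909 -0.0931384   0.13214396] [-0.3  0.4 -0. ] 0.7664267831046192 [-44.4  43.7  94.9  33.6  82.2 -61.7]
[[301.61629517 280.00042527]]
[[300.14518877 250.00606932]]
n 7 min 7.0 shift [-0.0031  0.2093  0.1678] turn [-3.954e-02  1.200e-04  1.000e-05] total [-0.0011  0.0733  0.0587] [-4.981e+01  1.500e-01  1.000e-02]
n 3 min 3.0 shift [ 0.      0.     -0.8367] turn [0. 0. 0.] total [ 0.      0.     -0.1255] [0. 0. 0.]
```

View pics/up2.png

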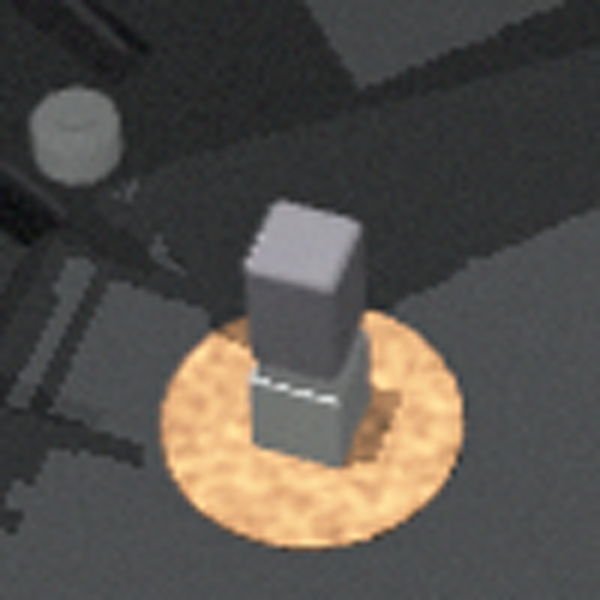

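The key stands upright and centred on the pad, with its foot at about scene (301,282) and top at about scene (301,251). Next I'll grip it again from above.

Emit:
play_rows --plan '[[[0,0,0.2,-0.0395,0,0,0.6],[0,0.2,0.2,-0.0395,0,0,0.6],[0,0.25,0.2,-0.0395,0,0,0.6],[0,0.25,0.2,-0.0395,0,0,0.6],[0,0.25,0.17,-0.0395,0,0,0.6],[-0.02,0.25,0.1,-0.0395,0,0,0.6],[0,0.2,0.1,-0.0395,0,0,0.6],[0,0.06,0,0,0,0,0.6],[0,0,0,0,0,0,0.6]]]'

```text
time_s: 10.95
position: [0.4888, -0.0134, 0.1882]
tcp_rot: [[-0.004, 1.0, -0.004], [1.0, 0.004, 0.006], [0.006, -0.004, -1.0]]
force: [0.5, -0.2, -0.2]
opening: 0.803
```

```bash
python3 - <<'E'
from h import *
s=read_state();print(s["position"],s["force"].round(1),s["opening"],s["joint_positions"].round(1))
delta(np.array([.491,-.0176,.0645]),tool(az(0),np.array([0,0,-1.])),n=6)
E
```

```text
[ 0.48879199 -0.01342994  0.18819233] [ 0.5 -0.2 -0.2] 0.8030094157172559 [-14.9  22.8 103.2   0.3  54.3 -15.3]
n 6 min 3.0 shift [ 0.0074 -0.0139 -0.4123] turn [-0.00033 -0.00021 -0.0002 ] total [ 0.0022 -0.0042 -0.1237] [-0.35 -0.22 -0.21]
```

Emit:
play_rows --plan '[[[0.02,-0.04,-0.4,0,0,0,0.6],[0.02,-0.04,-0.5,0,0,0,0.6],[0.004,-0.004,-0.5,-0.001,-0.001,-0.001,0.6],[0,0,-0.5,-0.001,0,0,0.6],[0,0,-0.4,0,0,0,0.6],[0,0,-0.17,0,0,0,0.6],[0,0,0,0,0,0,-1],[0,0,0,0,0,0,-1],[0,0,0,0,0,0,-1],[0,0,0,0,0,0,-1],[0,0,0,0,0,0,-1],[0,0,0,0,0,0,-1]]]'

```text
time_s: 12.15
position: [0.4924, -0.0195, 0.0659]
tcp_rot: [[0.003, 1.0, 0.002], [1.0, -0.003, -0.002], [-0.002, 0.002, -1.0]]
force: [-0.6, -0.0, 2.4]
opening: 0.391
```

Emit:
play_rows --plan '[[[0,0,0,0,0,0,-1],[0,0,0,0,0,0,-1],[0,0,0,0,0,0,-1],[0,0,0,0,0,0,-1],[0,0,0,0,0,0,-1],[0,0,0,0,0,0,-1]]]'

```text
time_s: 12.75
position: [0.4924, -0.0195, 0.0659]
tcp_rot: [[0.003, 1.0, 0.002], [1.0, -0.003, -0.002], [-0.002, 0.002, -1.0]]
force: [-0.1, -0.1, 5.7]
opening: 0.388
```

```bash
cat >> h.py <<'E'
NZ=lean(187);S0=np.array([.5246,-.2688,.0905])
def scr(yaw=0): # tool on the screw, turned clockwise by yaw deg
    y=np.cos(np.radians(20))*az(7)+np.sin(np.radians(20))*np.array([0,0,1])
    return Ro.from_rotvec(-np.radians(yaw)*NZ).as_matrix()@tool(y,-NZ)
E
python3 - <<'E'
from h import *
s=read_state();p=s["position"]+[0,0,.13];R=s["tcp_rot"]
a=delta(p,R);b=delta(S0+NZ*.093,scr(),n=12,frm=a);print(b[0])
E
```

```text
n 3 min 3.0 shift [0.     0.     0.8667] turn [0. 0. 0.] total [0.   0.   0.13] [0. 0. 0.]
n 12 min 6.0 shift [ 0.001  -0.4219 -0.03  ] turn [ 0.0006  -0.00919  0.0033 ] total [ 0.0006 -0.2531 -0.018 ] [  1.3  -19.85   7.13]
[ 0.49302922 -0.2726764   0.17789141]
```

Emit:
play_rows --plan '[[[0,0,0.2,0,0,0,-1],[0,0,0.5,0,0,0,-1],[0,0,0.6,0,0,0,-1],[0,0,0.6,0,0,0,-1],[0,0,0.5,0,0,0,-1],[0,0,0.2,0,0,0,-1],[0,0,0,0,0,0,-1]]]'

```text
time_s: 13.45
position: [0.4929, -0.0196, 0.1966]
tcp_rot: [[0.003, 1.0, 0.004], [1.0, -0.003, -0.003], [-0.003, 0.004, -1.0]]
force: [0.8, -0.0, -1.6]
opening: 0.386
```

Emit:
play_rows --plan '[[[0.001,-0.42,-0.03,0.0006,-0.0092,0.0033,-1],[0.001,-0.42,-0.03,0.0006,-0.0092,0.0033,-1],[0.001,-0.42,-0.03,0.0006,-0.0092,0.0033,-1],[0.001,-0.42,-0.03,0.0006,-0.0092,0.0033,-1],[0.001,-0.42,-0.03,0.0006,-0.0092,0.0033,-1],[0.001,-0.42,-0.03,0.0006,-0.0092,0.0033,-1],[0.001,-0.42,-0.03,0.0006,-0.0092,0.0033,-1],[0.001,-0.42,-0.03,0.0006,-0.0092,0.0033,-1],[0.001,-0.42,-0.03,0.0006,-0.0092,0.0033,-1],[0.001,-0.42,-0.03,0.0006,-0.0092,0.0033,-1],[0.001,-0.42,-0.03,0.0006,-0.0092,0.0033,-1],[0.001,-0.42,-0.03,0.0006,-0.0092,0.0033,-1]]]'

```text
time_s: 14.65
position: [0.4916, -0.2714, 0.1752]
tcp_rot: [[-0.122, 0.933, 0.337], [0.993, 0.114, 0.045], [0.003, 0.34, -0.94]]
force: [-0.1, 0.7, -1.8]
opening: 0.39
```

Emit:
play_rows --plan '[[[0,0,0,0,0,0,-1],[0,0,0,0,0,0,-1]]]'

```text
time_s: 14.85
position: [0.4916, -0.2708, 0.1756]
tcp_rot: [[-0.121, 0.934, 0.336], [0.993, 0.112, 0.045], [0.004, 0.339, -0.941]]
force: [-0.2, 0.7, -1.1]
opening: 0.39
```

```bash
python3 - <<'E'
from h import *
s=read_state();print(s["position"],s["force"].round(1),s["moment"].round(2),s["opening"],s["joint_positions"].round(1))
delta(S0+NZ*.093,scr(),n=1);delta(S0+NZ*.0655,scr(),n=6)
im={n:capture(n) for n in P}
R=s["tcp_rot"];m=s["position"]+R[:,2]*.0629
for n in P: print(n,"mouth",proj(n,m).round(1),"handle end",proj(n,m-R[:,2]*.105).round(1),"screw",proj(n,S0).round(1))
c=lambda n:(lambda q:cv2.resize(im[n][q[1]-35:q[1]+35,q[0]-35:q[0]+35,::-1],(400,400),interpolation=cv2.INTER_CUBIC))((proj(n,S0)[0]-[0,10]).astype(int))
cv2.imwrite("pics/pre.png",np.hstack([c("top"),c("scene")]))
E
```

```text
[ 0.49157133 -0.27076244  0.17556777] [-0.2  0.7 -1.1] [-0.14  0.35  0.04] 0.39008117985772006 [-49.5  25.1 106.1  25.9  40.7 -75. ]
n 1 min 1.0 shift [ 0.0292 -0.0383  0.0465] turn [-0.00113 -0.00115  0.00041] total [ 0.0015 -0.0019  0.0023] [-0.2  -0.21  0.07]
n 6 min 1.0 shift [ 0.036  -0.0026 -0.0784] turn [-1.9e-04 -1.9e-04  7.0e-05] total [ 0.0108 -0.0008 -0.0235] [-0.2  -0.21  0.07]
scene mouth [[184.9 225.5]] handle end [[182.3 180.5]] screw [[184.2 237.4]]
top mouth [[455.1 188.3]] handle end [[471.8 192.8]] screw [[452.2 186. ]]
```

View pics/pre.png

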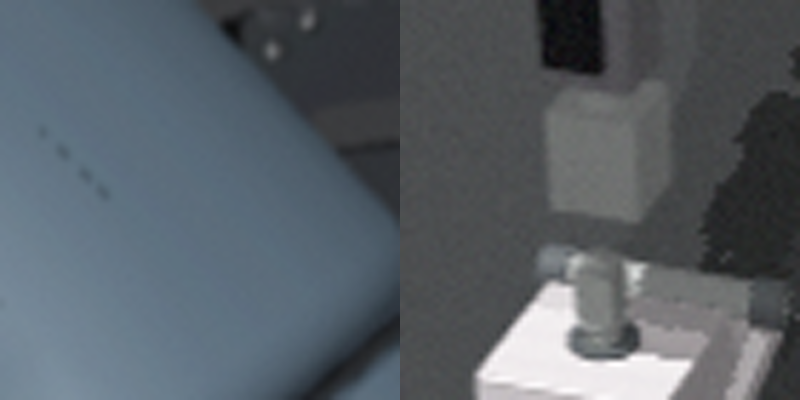

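The top view is blocked by the arm. The scene view shows the key in line above the screw, with mouth corners near scene (174.6,227.4) and (190.5,230.2) and the screw top at about (183.5,237). I'll compare these with the predicted positions.

```bash
python3 - <<'E'
from h import *
s=read_state();R=s["tcp_rot"];m=s["position"]+R[:,2]*.0629
for a in(1,-1):
  for b in(1,-1): print(a,b,proj("scene",m+.017*(a*R[:,0]+b*R[:,1])).round(1))
x=R[:,0]
print("px per mm toolx,y,z",[ ((proj("scene",m+.01*R[:,i])-proj("scene",m))[0]/10).round(2) for i in range(3)])
E
```

```text
1 1 [[189.7 230.7]]
1 -1 [[195.7 223. ]]
-1 1 [[174.3 228.3]]
-1 -1 [[180.6 220.6]]
px per mm toolx,y,z [array([0.45, 0.07]), array([-0.18,  0.23]), array([0.02, 0.41])]
```

```bash
cat >> h.py <<'E'
def st(): 
    s=read_state();R=s["tcp_rot"];e=s["position"]-S0
    f=s["force"];print("t",s["time_s"],"axial d",(e@NZ*1e3).round(1),"lat tool xy mm",(e@scr()[:,:2]*1e3).round(1),"tilt",np.degrees(np.arccos(min(1,-R[:,2]@NZ))).round(2),"yaw cw",np.degrees(Ro.from_matrix(R@scr().T).as_rotvec()@-NZ).round(2),"F axial/lat",(f@NZ).round(1),(f@scr()[:,:2]).round(1),"M",(s["moment"]@NZ).round(2),"op",round(s["opening"],3),"q",s["joint_positions"].round(0))
E
python3 - <<'E'
from h import *
st();delta(S0+NZ*.0655-.002*scr()[:,0],scr(),n=6)
E
```

```text
t 14.95 axial d 91.7 lat tool xy mm [ 2.9 -1.1] tilt 0.22 yaw cw 0.02 F axial/lat -1.4 [-0.1 -1.5] M 0.03 op 0.392 q [-49.  25. 106.  26.  41. -75.]
n 6 min 1.0 shift [ 0.035  -0.012  -0.0807] turn [-1.4e-04 -1.4e-04 -4.0e-05] total [ 0.0105 -0.0036 -0.0242] [-0.15 -0.15 -0.04]
```

Emit:
play_rows --plan '[[[0.035,-0.012,-0.08,0,0,0,-1],[0.035,-0.012,-0.08,0,0,0,-1],[0.035,-0.012,-0.08,0,0,0,-1],[0.035,-0.012,-0.08,0,0,0,-1],[0.035,-0.012,-0.08,0,0,0,-1],[0.035,-0.012,-0.08,0,0,0,-1],[0,0,0,0,0,0,-1],[0,0,0,0,0,0,-1]]]'

```text
time_s: 15.75
position: [0.5033, -0.2751, 0.1531]
tcp_rot: [[-0.122, 0.933, 0.339], [0.993, 0.114, 0.042], [0.0, 0.342, -0.94]]
force: [-0.2, -0.1, -1.4]
opening: 0.393
```

```bash
python3 - <<'E'
from h import *
st();delta(S0+NZ*.0655-.002*scr()[:,0],scr(),n=1);delta(S0+NZ*.055-.002*scr()[:,0],scr(),n=10)
E
```

```text
t 15.75 axial d 66.4 lat tool xy mm [-3.6  0.8] tilt 0.04 yaw cw 0.01 F axial/lat -1.2 [-0.1 -0.7] M 0.04 op 0.393 q [-49.  28. 106.  27.  38. -76.]
n 1 min 1.0 shift [-0.0132  0.0313 -0.0216] turn [-1.2e-04 -1.9e-04  2.0e-05] total [-0.0007  0.0016 -0.0011] [-0.02 -0.03  0.  ]
n 10 min 1.0 shift [ 0.0058  0.004  -0.0219] turn [-1.e-05 -2.e-05  0.e+00] total [ 0.0029  0.002  -0.0109] [-0.02 -0.03  0.  ]
```

Emit:
play_rows --plan '[[[-0.013,0.031,-0.02,0,0,0,-1],[0.007,0.001,-0.019,0,0,0,-1],[0.007,0.001,-0.019,0,0,0,-1],[0.007,0.001,-0.019,0,0,0,-1],[0.007,0.001,-0.019,0,0,0,-1],[0.007,0.001,-0.019,0,0,0,-1],[0.007,0.001,-0.019,0,0,0,-1],[0,0,0,0,0,0,-1]]]'

```text
time_s: 16.55
position: [0.5048, -0.2738, 0.1467]
tcp_rot: [[-0.122, 0.933, 0.339], [0.993, 0.115, 0.041], [-0.001, 0.342, -0.94]]
force: [-1.5, -1.4, -0.3]
opening: 0.39
```

```bash
python3 -c "
from h import *
st()"
```

```text
t 16.55 axial d 59.7 lat tool xy mm [-2.5  0.2] tilt 0.06 yaw cw -0.01 F axial/lat 0.2 [-1.2 -1.6] M 0.05 op 0.39 q [-49.  29. 106.  28.  37. -77.]
```

Emit:
play_rows --plan '[[[0.007,0.001,-0.019,0,0,0,-1],[0.007,0.001,-0.019,0,0,0,-1],[0.007,0.001,-0.019,0,0,0,-1],[0.007,0.001,-0.019,0,0,0,-1],[0,0,0,0,0,0,-1]]]'

```text
time_s: 17.05
position: [0.5061, -0.2738, 0.1427]
tcp_rot: [[-0.122, 0.933, 0.339], [0.993, 0.115, 0.04], [-0.001, 0.342, -0.94]]
force: [-3.0, -3.7, -1.5]
opening: 0.39
```

```bash
python3 -c "
from h import *
st()"
```

```text
t 17.05 axial d 55.5 lat tool xy mm [-2.7  0.1] tilt 0.08 yaw cw -0.0 F axial/lat -0.3 [-3.3 -3.7] M 0.02 op 0.39 q [-48.  29. 106.  28.  36. -77.]
```

Emit:
play_rows --plan '[[[-0.011,-0.016,-0.005,0,0,0,-1],[0.007,0.001,-0.019,0,0,0,-1],[0.007,0.001,-0.019,0,0,0,-1],[0.007,0.001,-0.019,0,0,0,-1],[0,0,0,0,0,0,-1]]]'

```text
time_s: 17.55
position: [0.507, -0.2738, 0.1397]
tcp_rot: [[-0.122, 0.933, 0.34], [0.993, 0.114, 0.041], [-0.0, 0.342, -0.94]]
force: [1.3, -2.9, -0.7]
opening: 0.392
```

```bash
python3 -c "
from h import *
st()"
```

```text
t 17.55 axial d 52.4 lat tool xy mm [-2.9 -0.2] tilt 0.01 yaw cw 0.02 F axial/lat -1.0 [-3.1  0.6] M 0.05 op 0.392 q [-48.  29. 106.  28.  36. -77.]
```

Emit:
play_rows --plan '[[[0.001,-0.014,0,0,0,0,-1],[0.007,0.001,-0.019,0,0,0,-1],[0.007,0.001,-0.019,0,0,0,-1],[0.007,0.001,-0.019,0,0,0,-1],[0.007,0.001,-0.019,0,0,0,-1],[0.007,0.001,-0.019,0,0,0,-1],[0.007,0.001,-0.019,0,0,0,-1],[0.007,0.001,-0.019,0,0,0,-1],[0,0,0,0,0,0,-1]]]'

```text
time_s: 18.45
position: [0.509, -0.2738, 0.1328]
tcp_rot: [[-0.122, 0.933, 0.339], [0.993, 0.114, 0.042], [0.001, 0.341, -0.94]]
force: [0.4, -1.3, -2.0]
opening: 0.39
```

```bash
python3 -c "
from h import *
st()"
```

```text
t 18.45 axial d 45.2 lat tool xy mm [-3.1 -0.6] tilt 0.06 yaw cw 0.01 F axial/lat -2.0 [-1.3 -0.4] M 0.07 op 0.39 q [-48.  30. 106.  29.  35. -78.]
```

Emit:
play_rows --plan '[[[0.007,0.001,-0.019,0,0,0,-1],[0.007,0.001,-0.019,0,0,0,-1],[0.007,0.001,-0.019,0,0,0,-1],[0.007,0.001,-0.019,0,0,0,-1],[0,0,0,0,0,0,-1]]]'

```text
time_s: 18.95
position: [0.5105, -0.2736, 0.129]
tcp_rot: [[-0.122, 0.933, 0.339], [0.993, 0.114, 0.042], [0.001, 0.341, -0.94]]
force: [0.8, -0.8, -1.7]
opening: 0.388
```

Emit:
play_rows --plan '[[[0.007,0.001,-0.019,0,0,0,-1],[0,0,0,0,0,0,-1]]]'

```text
time_s: 19.15
position: [0.5108, -0.2736, 0.1284]
tcp_rot: [[-0.122, 0.933, 0.339], [0.993, 0.115, 0.042], [0.0, 0.342, -0.94]]
force: [-1.1, -0.5, -0.5]
opening: 0.39
```

```bash
python3 -c "
from h import *
st()"
```

```text
t 19.15 axial d 40.5 lat tool xy mm [-3.1 -0.5] tilt 0.04 yaw cw 0.0 F axial/lat -0.1 [-0.4 -1.2] M 0.05 op 0.39 q [-48.  31. 106.  29.  35. -78.]
```

Emit:
play_rows --plan '[[[0.005,0,-0.014,0,0,0,-1],[0,0,0,0,0,0,-1]]]'

```text
time_s: 19.35
position: [0.5109, -0.2737, 0.1282]
tcp_rot: [[-0.122, 0.933, 0.339], [0.993, 0.115, 0.042], [0.0, 0.342, -0.94]]
force: [-3.6, 0.3, 5.0]
opening: 0.39
```

Emit:
play_rows --plan '[[[0.005,0,-0.014,0,0,0,-1],[0,0,0,0,0,0,-1]]]'

```text
time_s: 19.55
position: [0.511, -0.2737, 0.1281]
tcp_rot: [[-0.122, 0.933, 0.34], [0.992, 0.115, 0.042], [-0.0, 0.342, -0.94]]
force: [-5.9, 0.5, 8.5]
opening: 0.386
```

```bash
python3 -c "
from h import *
st()"
```

```text
t 19.55 axial d 40.1 lat tool xy mm [-3.3 -0.4] tilt 0.0 yaw cw -0.04 F axial/lat 10.0 [ 1.2 -2.5] M 0.07 op 0.386 q [-48.  31. 106.  29.  35. -78.]
```

Floor contact came at d ≈ 40 mm with about 11 N axial, zero tilt and low lateral force, so the key is fully on. Next I'll plan the turn about the screw axis, with the key axis about 2 mm off the tool axis in tool x.

```bash
cat >> h.py <<'E'
def turnplan(th0,dth,n,dl=.002,fix=(0,0)):
    """rows turning clockwise th0->th0+dth about axis offset dl along tool x; fix: extra lateral mm in tool xy at yaw 0 axes"""
    A,B=scr(th0),scr(th0+dth)
    d=-dl*(B[:,0]-A[:,0])-NZ*.002*np.radians(dth)+scr()[:,:2]@(np.array(fix)/1e3)
    print(th0,"->",th0+dth,"n",n,"shift",(d/.05/n).round(4),"turn",(-np.radians(dth)*NZ/np.pi/n).round(5))
E
python3 - <<'E'
from h import *
for t in range(0,150,30): turnplan(t,30,6)
E
```

```text
0 -> 30 n 6 shift [-0.002   0.0007 -0.0044] turn [ 0.00943  0.00116 -0.0261 ]
30 -> 60 n 6 shift [-0.0014  0.0023 -0.0041] turn [ 0.00943  0.00116 -0.0261 ]
60 -> 90 n 6 shift [-0.0001  0.0034 -0.0036] turn [ 0.00943  0.00116 -0.0261 ]
90 -> 120 n 6 shift [ 0.0016  0.0036 -0.003 ] turn [ 0.00943  0.00116 -0.0261 ]
120 -> 150 n 6 shift [ 0.0032  0.0028 -0.0024] turn [ 0.00943  0.00116 -0.0261 ]
```

Emit:
play_rows --plan '[[[-0.002,0.0007,-0.0044,0.0094,0.0012,-0.0261,-1],[-0.002,0.0007,-0.0044,0.0094,0.0012,-0.0261,-1],[-0.002,0.0007,-0.0044,0.0094,0.0012,-0.0261,-1],[-0.002,0.0007,-0.0044,0.0094,0.0012,-0.0261,-1],[-0.002,0.0007,-0.0044,0.0094,0.0012,-0.0261,-1],[-0.002,0.0007,-0.0044,0.0094,0.0012,-0.0261,-1],[0,0,0,0,0,0,-1]]]'

```text
time_s: 20.25
position: [0.5103, -0.2742, 0.1269]
tcp_rot: [[0.361, 0.869, 0.339], [0.917, -0.397, 0.04], [0.169, 0.296, -0.94]]
force: [-6.5, -0.1, 10.1]
opening: 0.384
```

```bash
python3 -c "
from h import *
st()"
```

```text
t 20.25 axial d 39.3 lat tool xy mm [-3.7 -1.5] tilt 0.11 yaw cw 30.0 F axial/lat 11.7 [ 0.7 -2.6] M 0.1 op 0.384 q [-48.  31. 106.  29.  35. -48.]
```

Emit:
play_rows --plan '[[[-0.0014,0.0023,-0.004,0.0094,0.0012,-0.0261,-1],[-0.0014,0.0023,-0.004,0.0094,0.0012,-0.0261,-1],[-0.0014,0.0023,-0.004,0.0094,0.0012,-0.0261,-1],[-0.0014,0.0023,-0.004,0.0094,0.0012,-0.0261,-1],[-0.0014,0.0023,-0.004,0.0094,0.0012,-0.0261,-1],[-0.0014,0.0023,-0.004,0.0094,0.0012,-0.0261,-1],[0,0,0,0,0,0,-1]]]'

```text
time_s: 20.95
position: [0.51, -0.2737, 0.1257]
tcp_rot: [[0.747, 0.572, 0.338], [0.596, -0.802, 0.04], [0.294, 0.172, -0.94]]
force: [-6.7, -0.1, 9.8]
opening: 0.389
```

```bash
python3 -c "
from h import *
st()"
```

```text
t 20.95 axial d 38.2 lat tool xy mm [-3.  -2.1] tilt 0.12 yaw cw 59.99 F axial/lat 11.4 [ 0.7 -2.9] M 0.1 op 0.389 q [-48.  31. 106.  29.  34. -18.]
```

Emit:
play_rows --plan '[[[-0.0001,0.0034,-0.0036,0.0094,0.0012,-0.0261,-1],[-0.0001,0.0034,-0.0036,0.0094,0.0012,-0.0261,-1],[-0.0001,0.0034,-0.0036,0.0094,0.0012,-0.0261,-1],[-0.0001,0.0034,-0.0036,0.0094,0.0012,-0.0261,-1],[-0.0001,0.0034,-0.0036,0.0094,0.0012,-0.0261,-1],[-0.0001,0.0034,-0.0036,0.0094,0.0012,-0.0261,-1],[0,0,0,0,0,0,-1]]]'

```text
time_s: 21.65
position: [0.51, -0.2728, 0.1246]
tcp_rot: [[0.933, 0.122, 0.338], [0.115, -0.993, 0.04], [0.34, 0.001, -0.94]]
force: [-6.5, -1.7, 10.2]
opening: 0.389
```

```bash
python3 -c "
from h import *
st()"
```

```text
t 21.65 axial d 37.2 lat tool xy mm [-2.2 -2.4] tilt 0.12 yaw cw 89.98 F axial/lat 11.9 [-0.9 -2.8] M 0.01 op 0.389 q [-48.  31. 106.  30.  34.  12.]
```

Emit:
play_rows --plan '[[[0.0016,0.0036,-0.003,0.0094,0.0012,-0.0261,-1],[0.0016,0.0036,-0.003,0.0094,0.0012,-0.0261,-1],[0.0016,0.0036,-0.003,0.0094,0.0012,-0.0261,-1],[0.0016,0.0036,-0.003,0.0094,0.0012,-0.0261,-1],[0.0016,0.0036,-0.003,0.0094,0.0012,-0.0261,-1],[0.0016,0.0036,-0.003,0.0094,0.0012,-0.0261,-1],[0,0,0,0,0,0,-1]]]'

```text
time_s: 22.35
position: [0.5105, -0.2719, 0.1237]
tcp_rot: [[0.869, -0.361, 0.338], [-0.396, -0.917, 0.041], [0.295, -0.169, -0.94]]
force: [-7.4, -1.9, 9.7]
opening: 0.391
```

```bash
python3 -c "
from h import *
st()"
```

```text
t 22.35 axial d 36.1 lat tool xy mm [-1.3 -2.2] tilt 0.12 yaw cw 119.96 F axial/lat 11.7 [-1.  -3.8] M 0.01 op 0.391 q [-48.  31. 106.  30.  34.  42.]
```

Emit:
play_rows --plan '[[[0.0032,0.0028,-0.0024,0.0094,0.0012,-0.0261,-1],[0.0032,0.0028,-0.0024,0.0094,0.0012,-0.0261,-1],[0.0032,0.0028,-0.0024,0.0094,0.0012,-0.0261,-1],[0.0032,0.0028,-0.0024,0.0094,0.0012,-0.0261,-1],[0.0032,0.0028,-0.0024,0.0094,0.0012,-0.0261,-1],[0,0,0,0,0,0,-1]]]'

```text
time_s: 22.95
position: [0.5111, -0.2713, 0.123]
tcp_rot: [[0.636, -0.694, 0.338], [-0.747, -0.664, 0.041], [0.195, -0.279, -0.94]]
force: [-8.2, -3.4, 10.5]
opening: 0.392
```

```bash
python3 -c "
from h import *
st();turnplan(145,10,4)"
```

```text
t 22.95 axial d 35.2 lat tool xy mm [-0.8 -1.7] tilt 0.11 yaw cw 144.95 F axial/lat 12.8 [-2.4 -4.4] M -0.01 op 0.392 q [-48.  31. 106.  30.  34.  67.]
145 -> 155 n 4 shift [ 0.0019  0.0011 -0.0011] turn [ 0.00471  0.00058 -0.01305]
```

Emit:
play_rows --plan '[[[0.0015,0.0008,-0.001,0.0047,0.0006,-0.013,-1],[0.0015,0.0008,-0.001,0.0047,0.0006,-0.013,-1],[0,0,0,0,0,0,-1]]]'

```text
time_s: 23.25
position: [0.5113, -0.2712, 0.1229]
tcp_rot: [[0.574, -0.746, 0.338], [-0.801, -0.597, 0.042], [0.171, -0.295, -0.94]]
force: [-8.0, -1.6, 9.1]
opening: 0.386
```

```bash
python3 -c "
from h import *
st();print(read_state()['moment'],read_state()['tau'])"
```

```text
t 23.25 axial d 35.1 lat tool xy mm [-0.7 -1.6] tilt 0.1 yaw cw 149.89 F axial/lat 11.3 [-0.6 -4.5] M 0.02 op 0.386 q [-48.  31. 106.  30.  34.  72.]
[-0.35057469  1.25906877 -0.05480747] [  3.02361265 -33.17582846 -10.93254626   1.53881729  -0.26219831
   0.16235006]
```

Emit:
play_rows --plan '[[[0.0015,0.0008,-0.001,0.0047,0.0006,-0.013,-1],[0,0,0,0,0,0,-1]]]'

```text
time_s: 23.45
position: [0.5113, -0.2711, 0.1229]
tcp_rot: [[0.541, -0.77, 0.338], [-0.826, -0.562, 0.042], [0.158, -0.302, -0.94]]
force: [-7.5, -2.0, 9.3]
opening: 0.39
```

```bash
python3 -c "
from h import *
st();print(read_state()['moment'],read_state()['tau'])"
```

```text
t 23.45 axial d 35.0 lat tool xy mm [-0.7 -1.6] tilt 0.1 yaw cw 152.37 F axial/lat 11.4 [-1.1 -4.1] M 0.06 op 0.39 q [-48.  31. 106.  30.  34.  74.]
[-0.39504985  1.1479388  -0.02881563] [  3.00457522 -33.21557879 -10.9309727    1.53544284  -0.26205051
   0.15918809]
```

Emit:
play_rows --plan '[[[0.0015,0.0006,-0.001,0.0047,0.0006,-0.013,-1],[0,0,0,0,0,0,-1]]]'

```text
time_s: 23.65
position: [0.5114, -0.2711, 0.1228]
tcp_rot: [[0.507, -0.793, 0.338], [-0.85, -0.525, 0.042], [0.144, -0.308, -0.94]]
force: [-7.6, -1.6, 9.0]
opening: 0.388
```

```bash
python3 -c "
from h import *
st();print(read_state()['moment'],read_state()['tau'][5])"
```

```text
t 23.65 axial d 34.9 lat tool xy mm [-0.7 -1.5] tilt 0.1 yaw cw 154.87 F axial/lat 11.1 [-0.6 -4.2] M 0.03 op 0.388 q [-48.  31. 106.  30.  34.  77.]
[-0.27445495  1.23283308 -0.01447292] 0.15824795700609684
```

Emit:
play_rows --plan '[[[0.001,0.0005,0,0.0047,0.0006,-0.013,-1],[0,0,0,0,0,0,-1]]]'

```text
time_s: 23.85
position: [0.5115, -0.2711, 0.1228]
tcp_rot: [[0.472, -0.814, 0.338], [-0.872, -0.488, 0.042], [0.131, -0.314, -0.94]]
force: [-7.1, -0.6, 9.7]
opening: 0.387
```

```bash
python3 -c "
from h import *
st();print(read_state()['moment'],read_state()['tau'][5])"
```

```text
t 23.85 axial d 34.9 lat tool xy mm [-0.7 -1.4] tilt 0.1 yaw cw 157.33 F axial/lat 11.5 [ 0.3 -3.4] M 0.16 op 0.387 q [-48.  31. 106.  30.  34.  79.]
[-0.35350041  1.17969204  0.09050621] 0.24280523881316185
```

Emit:
play_rows --plan '[[[0.0007,0.0003,0,0.0047,0.0006,-0.013,-1],[0,0,0,0,0,0,-1],[0,0,0,0,0,0,-1]]]'

```text
time_s: 24.15
position: [0.5115, -0.2711, 0.1228]
tcp_rot: [[0.438, -0.833, 0.338], [-0.891, -0.452, 0.042], [0.118, -0.319, -0.94]]
force: [-6.5, -1.6, 8.8]
opening: 0.389
```

```bash
python3 -c "
from h import *
st();print(read_state()['moment'],read_state()['tau'][5])"
```

```text
t 24.15 axial d 34.9 lat tool xy mm [-0.6 -1.4] tilt 0.11 yaw cw 159.69 F axial/lat 10.6 [-0.8 -3.2] M 0.38 op 0.389 q [-48.  31. 106.  30.  34.  81.]
[-0.3679181   1.19282528  0.32184203] 0.37755134515464306
```

The stop is reached: wrist torque rose from 0.16 to 0.38 N m and the sink was 5.2 mm. I'll ease the twist back within the play and draw the key off along the axis.

Emit:
play_rows --plan '[[[-0.0007,-0.0003,0,-0.0056,-0.0007,0.0157,-1],[-0.0007,-0.0003,0,-0.0056,-0.0007,0.0157,-1],[-0.007,-0.001,0.019,0,0,0,-1],[-0.014,-0.002,0.038,0,0,0,-1],[-0.02,-0.0025,0.056,0,0,0,-1],[-0.02,-0.0025,0.056,0,0,0,-1],[0,0,0,0,0,0,-1]]]'

```text
time_s: 24.85
position: [0.5088, -0.2709, 0.1301]
tcp_rot: [[0.521, -0.784, 0.337], [-0.841, -0.54, 0.044], [0.148, -0.306, -0.94]]
force: [-1.2, -3.3, -2.2]
opening: 0.387
```

```bash
python3 -c "
from h import *
st();print(read_state()['moment'],read_state()['tau'][5])"
```

```text
t 24.85 axial d 42.7 lat tool xy mm [-0.2 -1.4] tilt 0.19 yaw cw 153.87 F axial/lat -1.5 [-3.2 -2.2] M -0.0 op 0.387 q [-48.  30. 106.  29.  35.  76.]
[-0.69648545  0.87659499 -0.2127815 ] 0.015985520440153778
```

Emit:
play_rows --plan '[[[-0.02,-0.01,0.056,0,0,0,-1],[-0.027,-0.0033,0.075,0,0,0,-1],[-0.027,-0.0033,0.075,0,0,0,-1],[-0.034,-0.004,0.094,0,0,0,-1],[-0.034,-0.004,0.094,0,0,0,-1],[-0.068,-0.008,0.188,0,0,0,-1],[-0.136,-0.017,0.376,0,0,0,-1],[-0.136,-0.017,0.376,0,0,0,-1],[0,0,0,0,0,0,-1]]]'

```text
time_s: 25.75
position: [0.4852, -0.2746, 0.1996]
tcp_rot: [[0.52, -0.783, 0.34], [-0.84, -0.54, 0.041], [0.151, -0.308, -0.939]]
force: [-0.4, -1.0, -2.4]
opening: 0.388
```

```bash
python3 - <<'E'
from h import *
st();s=read_state();p,R=s["position"],s["tcp_rot"]
A=capture("scene");cv2.imwrite("pics/off.png",cv2.resize(A[170:270,130:250,::-1],(720,600),interpolation=cv2.INTER_CUBIC))
# place: upright, keep jaw yaw (heading of tool x projected); key axis offset .002 along tool x, handle .0163 above TCP
x=R[:,0].copy();Rz=Ro.align_vectors([[0,0,-1]],[R[:,2]])[0].as_matrix()@R
T=PAD+[0,0,.0775-.0163+.012]-.002*Rz[:,0]
hi=T+[0,0,.12]
a=delta(hi,Rz,n=12);delta(T,Rz,n=6,frm=a);print(Rz.round(3).tolist(),hi)
E
```

```text
t 25.75 axial d 116.1 lat tool xy mm [-0.9 -0.1] tilt 0.06 yaw cw 153.84 F axial/lat -2.0 [-1.  -1.3] M -0.02 op 0.388 q [-50.  23. 105.  25.  44.  80.]
n 12 min 6.0 shift [ 0.0087  0.4296 -0.0035] turn [-0.00116  0.00918  0.     ] total [ 0.0052  0.2578 -0.0021] [-2.500e+00  1.983e+01  1.000e-02]
n 6 min 3.0 shift [ 0.   0.  -0.4] turn [0. 0. 0.] total [ 0.    0.   -0.12] [0. 0. 0.]
[[0.547, -0.837, -0.0], [-0.837, -0.547, 0.0], [0.0, 0.0, -1.0]] [ 0.49020614 -0.01632565  0.1962    ]
```

View pics/off.png

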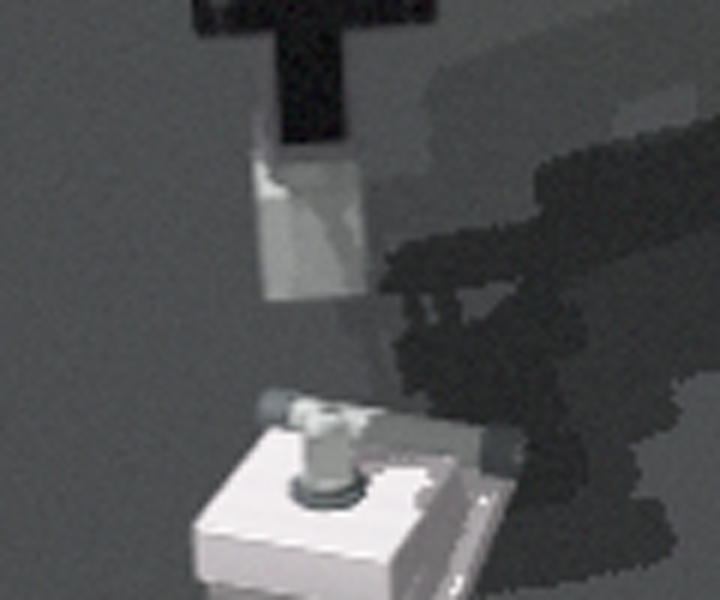

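The screw head, at about scene (184,242), now sits visibly lower and turned. The key is clear of it and still in the jaws, with its bottom at about scene (183,219). Now back to the pad.

Emit:
play_rows --plan '[[[0.009,0.43,0.05,-0.0012,0.0092,0,-1],[0.009,0.43,0.05,-0.0012,0.0092,0,-1],[0.009,0.43,0,-0.0012,0.0092,0,-1],[0.009,0.43,0,-0.0012,0.0092,0,-1],[0.009,0.43,0,-0.0012,0.0092,0,-1],[0.009,0.43,0,-0.0012,0.0092,0,-1],[0.009,0.43,0,-0.0012,0.0092,0,-1],[0.009,0.43,0,-0.0012,0.0092,0,-1],[0.009,0.43,0,-0.0012,0.0092,0,-1],[0.009,0.43,0,-0.0012,0.0092,0,-1],[0.009,0.43,-0.07,-0.0012,0.0092,0,-1],[0.009,0.43,-0.07,-0.0012,0.0092,0,-1]]]'

```text
time_s: 27.0
position: [0.4897, -0.0142, 0.1939]
tcp_rot: [[0.547, -0.837, -0.005], [-0.837, -0.547, 0.001], [-0.004, 0.004, -1.0]]
force: [0.8, 0.4, -2.0]
opening: 0.389
```

Emit:
play_rows --plan '[[[0,0,0,0,0,0,-1],[0,0,0,0,0,0,-1]]]'

```text
time_s: 27.2
position: [0.4898, -0.0151, 0.194]
tcp_rot: [[0.548, -0.836, -0.004], [-0.836, -0.548, 0.001], [-0.003, 0.003, -1.0]]
force: [-0.5, -0.2, -1.4]
opening: 0.39
```

```bash
python3 - <<'E'
from h import *
s=read_state();p,R=s["position"],s["tcp_rot"];print(p,s["force"].round(1),np.degrees(R[:2,2]))
Rz=Ro.align_vectors([[0,0,-1]],[R[:,2]])[0].as_matrix()@R
T=PAD+[0,0,.0775-.0163+.008]-.002*Rz[:,0]
delta(T,Rz,n=7)
A=capture("scene");m=p+R[:,2]*(.0775-.0163)+.002*R[:,0]
for a,b in((1,1),(1,-1),(-1,1),(-1,-1)): print(proj("scene",m+.017*(a*R[:,0]+b*R[:,1])).round(1))
cv2.imwrite("pics/pad2.png",cv2.resize(A[190:310,240:360,::-1],(600,600),interpolation=cv2.INTER_CUBIC))
E
```

```text
[ 0.48981838 -0.01513282  0.19396612] [-0.5 -0.2 -1.4] [-0.23453555  0.05633858]
n 7 min 3.0 shift [ 0.0011 -0.0034 -0.3479] turn [-4.0e-05 -1.9e-04  0.0e+00] total [ 0.0004 -0.0012 -0.1218] [-0.06 -0.23  0.  ]
[[290.1 237.7]]
[[293.9 250.4]]
[[306.4 234.4]]
[[310.5 247. ]]
```

View pics/pad2.png

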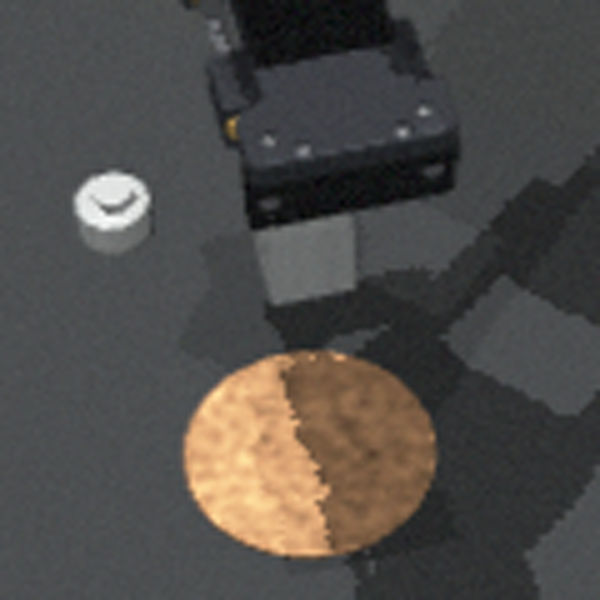

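The key hangs upright over the pad, with its lower corners at about scene (295,251) and (311,248), within 1 px of the prediction. Lowering now.

Emit:
play_rows --plan '[[[0.004,-0.012,-0.4,0,-0.0013,0,-1],[0.004,-0.012,-0.45,0,0,0,-1],[0,0,-0.45,0,0,0,-1],[0,0,-0.45,0,0,0,-1],[0,0,-0.4,0,0,0,-1],[0,0,-0.2,0,0,0,-1],[0,0,-0.08,0,0,0,-1],[0,0,0,0,0,0,-1]]]'

```text
time_s: 28.05
position: [0.4906, -0.0174, 0.0732]
tcp_rot: [[0.546, -0.838, 0.001], [-0.838, -0.546, 0.001], [0.0, -0.001, -1.0]]
force: [0.3, -1.2, -1.5]
opening: 0.388
```

Emit:
play_rows --plan '[[[0,0,-0.03,0,0,0,-1],[0,0,-0.03,0,0,0,-1],[0,0,0,0,0,0,-1]]]'

```text
time_s: 28.35
position: [0.4909, -0.0169, 0.0707]
tcp_rot: [[0.547, -0.837, 0.002], [-0.837, -0.547, 0.0], [0.001, -0.002, -1.0]]
force: [-0.3, 0.2, -1.6]
opening: 0.389
```

Emit:
play_rows --plan '[[[0,0,-0.02,0,0,0,-1],[0,0,0,0,0,0,-1]]]'

```text
time_s: 28.55
position: [0.4906, -0.0169, 0.0694]
tcp_rot: [[0.547, -0.837, 0.002], [-0.837, -0.547, 0.0], [0.0, -0.002, -1.0]]
force: [0.2, -0.1, -1.3]
opening: 0.387
```

Contact is expected at a TCP height of about 0.065.

Emit:
play_rows --plan '[[[0,0,-0.02,0,0,0,-1],[0,0,-0.02,0,0,0,-1],[0,0,0,0,0,0,-1]]]'

```text
time_s: 28.85
position: [0.4905, -0.0169, 0.0671]
tcp_rot: [[0.547, -0.837, 0.001], [-0.837, -0.547, 0.001], [-0.0, -0.001, -1.0]]
force: [-0.9, 0.4, -1.4]
opening: 0.39
```

Emit:
play_rows --plan '[[[0,0,-0.02,0,0,0,-1],[0,0,0,0,0,0,-1]]]'

```text
time_s: 29.05
position: [0.4905, -0.0169, 0.0661]
tcp_rot: [[0.547, -0.837, 0.001], [-0.837, -0.547, 0.001], [0.0, -0.001, -1.0]]
force: [0.6, -0.7, -2.3]
opening: 0.387
```

Emit:
play_rows --plan '[[[0,0,-0.02,0,0,0,-1],[0,0,0,0,0,0,-1]]]'

```text
time_s: 29.25
position: [0.4906, -0.0169, 0.0659]
tcp_rot: [[0.547, -0.837, 0.002], [-0.837, -0.547, 0.0], [0.0, -0.002, -1.0]]
force: [-0.6, 0.6, 4.8]
opening: 0.39
```

Emit:
play_rows --plan '[[[0,0,0,0,0,0,0.4],[0,0,0,0,0,0,0.4],[0,0,0,0,0,0,0.4],[0,0,0,0,0,0,0.4],[0,0,0,0,0,0,0.4],[0,0,0,0,0,0,0.4],[0,0,0.1,0,0,0,0.4],[0,0,0.3,0,0,0,0.4],[0,0,0.5,0,0,0,0.4],[0,0,0.6,0,0,0,0.4],[0,0,0.6,0,0,0,0.4],[0,0,0.6,0,0,0,0.4]]]'

```text
time_s: 30.45
position: [0.4902, -0.0168, 0.2017]
tcp_rot: [[0.547, -0.837, 0.001], [-0.837, -0.547, 0.001], [0.0, -0.001, -1.0]]
force: [0.6, 0.6, 0.8]
opening: 0.705
```

Emit:
play_rows --plan '[[[-0.4,0.6,0.4,0,0,0,0.4],[-0.4,0.8,0.4,0,0,0,0.4],[0,0.8,0.2,0,0,0,0.4],[0,0.8,0,0,0,0,0.4],[0,0.8,0,0,0,0,0.4],[0,0.4,0,0,0,0,0.4],[0,0,0,0,0,0,0.4],[0,0,0,0,0,0,0.4],[0,0,0,0,0,0,0.4]]]'

```text
time_s: 31.35
position: [0.4504, 0.1922, 0.2502]
tcp_rot: [[0.546, -0.838, 0.001], [-0.838, -0.546, 0.0], [0.0, -0.001, -1.0]]
force: [-0.2, -1.5, -0.1]
opening: 0.702
```

```bash
python3 - <<'E'
from h import *
s=read_state();print(s["time_s"],s["position"],s["force"].round(1),s["opening"],np.abs(s["qvel"]).max())
A,B=capture("scene"),capture("top")
c=lambda im,x,y:cv2.resize(im[y:y+100,x:x+100,::-1],(390,390),interpolation=cv2.INTER_CUBIC)
cv2.imwrite("pics/end.png",np.hstack([c(A,250,220),c(B,280,150)]))
E
```

```text
31.35 [0.45040127 0.19216742 0.25023873] [-0.2 -1.5 -0.1] 0.7024765405252532 0.7125686935365415
```

View pics/end.png

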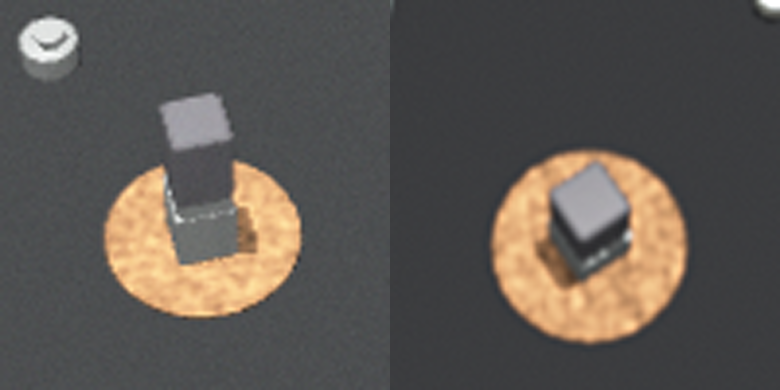

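The key stands upright and centred on the pad in both views, with its foot at about scene (302,282), and the gripper is clear. Handing in.

```bash
python3 -c "
from rig import *
print(hand_in())"
```

```text
the job is handed in; nothing more can be done
None
```

The job is done and handed in. The arm finished at about 31 s of the 72 s allowed; handing in gives no verdict.

- **Standing it up:** I picked up the larger grey key and stood it upright, socket down, on the cork pad. I then took it again by its handle from above.
- **Fitting:** I set the key on the leaning screw with about 0° of tilt. The socket floor met the screw's head at about 11 N, with only small sideways force.
- **Turning:** I turned clockwise about the screw's axis until wrist torque rose from 0.16 to 0.38 N m. The key had sunk 5.2 mm by then, which is the screw's full travel.
- **Putting it back:** I eased the twist back about 6°, within the play, and drew the key off along the axis. I then set it back on the pad and let go.

**Last checks:** both camera views show the key upright near the pad's centre with the gripper clear, and no contact force passed about 13 N. The screw being home rests on the torque and sink readings. The picture afterwards shows the head lower and turned, but it is too coarse to measure the angle.

**Disagreement:** the two cameras differed by about 1 px (about 2 mm) on the screw's position. I corrected for that by feel while fitting the key.

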